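# Turn the reversible rest board on its stand

## Robot

A 6-joint arm with a two-finger parallel gripper is mounted at the origin on the work surface. World frame = base frame: x ahead of the robot, y to its left, z up, the work surface at z = 0. Lengths are in m, angles in rad, forces in N, time in s.
With the tool pointing down it reaches from about 0.275 to 0.825 m from the base axis. Payload 4.9 kg.
Tool frame: the origin (TCP) lies midway between the tips of the shut fingers; the grasp point (between the pads) lies 19 mm behind it (grip_point_offset is the distance from the TCP to the grasp point, in m); z points along the fingers, x is the direction in which the jaws open and shut, and the axes are right-handed (so a half turn about z gives the same grasp; the last joint's range is limited). The gripper opens to 85 mm and grips with 20 to 120 N. Pads are 22 mm wide; open, the fingers measure 114 mm over their backs; the gripper's body (76 mm by 85 mm) begins 54 mm behind the grasp point. The pads swing forward as they close: fully open they stand 13 mm farther back than shut.
Start: joints at [-1.423, 0.326, -0.193, 1.052, 0, 1.437], TCP at [0.153, -0.528, 0.195] pointing down, gripper open.
Joint ranges: [-2.65, 2.65], [-0.97, 1.79], [-1.3, 1.35], [-1.93, 2.1], [-1.47, 1.37], [-3.14, 3.14]. Speed limits (rad/s): [2.57, 2.57, 3.14, 3.14, 3.14, 3.14].

## Interface

Orientations are given as a rotation vector (axis times angle).
In Python, from cell import * gives the robot as it stands. Calls block until the motion is done:
- movep(position, orientation): joint-space move of the TCP to a pose.
- move_l(position, velocity=0.15, rot=None, until_force=None): straight line of the TCP; rot=None keeps the orientation; velocity is the mean speed in m/s. With until_force (N) it stops when the force on the tool has changed by that much, and returns True; else False.
- set_joints(angles): joint-space move.
- let_go() and grab(newtons=None): open the fingers fully, or close them until they stop; newtons is the grip in N (None keeps the last).
- sleep(seconds).
- ik(position, orientation): joint angles nearest the present ones, or None.
- get_state(): the state.
- grab_frame(name): name is "scene" or "top"; returns a dict with "img" (384x512x3 uint8, red, green, blue), "fx", "fy", "cx", "cy" (pixels), "cam_to_world" (4x4, takes a point from camera to world coordinates). Camera axes: x right, y down, z forward; pixel columns grow to the right and rows downward; lengths in m; the calibration is good to about 2 mm. A picture is of the moment at which its call begins. There is no depth.
A pose or a line that the arm cannot do raises MotionError and nothing moves.
- sign_off(): hands the job in, once; it reports no verdict.
Trained networks look in the newest picture that a camera, given by its name, has taken for a name from the list of things; names that differ only in an ending like _2 or _b are one class to them, and where a whole thing is asked for, a point or a joint stands for the part that bears it (a point fixed in the world has none). Each returns a list of dicts, best first, with "score" (0 to 1); they miss things now and then, are a little off and sometimes report something else, mostly with a low value. They report only what shows in the picture. A call takes as long as a camera call. They do not tell look-alikes from the thing itself.
- spot_in(camera, name): "centre" ([column, row] in pixels, amid what is visible of it).
- silhouettes(camera, name): "mask" (384x512 bool, what is visible of it) and "centre" ([column, row] in pixels, amid what is visible of it).
- tip_of(camera, name): "centre" ([column, row] in pixels: a listed point, or the origin of a listed thing).
The state is a dict: "clock": time; "q": joint angles; "joint_velocities": joint speeds; "tau": joint torques, N m; "position": TCP position; "eef_rot": TCP orientation; "contact_force": force on the tool from outside, world axes, zero at the start; "wrist_torque": the same for the moment, N m; "finger_gap": opening from 0.0 (shut) to 1.0 (fully open).
Only numpy, scipy, OpenCV 4.12 (cv2) and the standard library are available. Lean on these libraries where they do the work, as an engineer would, in place of code of your own. Each camera call takes 0.05 s, during which the arm holds its last target.

## Task

The board on the little wooden stand is on back to front: its ledge points in between the stand's uprights. Take the board off, turn it over so that the ledge faces out on the sloping front and is at the bottom (ready for the remote), and seat it again on the stand's two pins, lying flat against both uprights. Let go of it and leave the speaker, jar, remote and key bowl where they are.

Things in the scene. Friction and masses are not known exactly. Their poses are not given: they have to be found in the camera images.
- seat: Sloping front of the fixed dark wooden stand, 60 deg from level, facing up and obliquely away from the robot, to its left. Origin in the plane of the uprights' front faces, 105 mm above the bench. z: out of the front, square to the slope; x: straight down the slope; y: level, across. A seated board has x, y along these, or y and z reversed, and its centre at x = 0 to 3, y = 0, z = 7 mm (it hangs about 3 mm low on the pins).
- stand: The whole stand; origin on the bench under the seat's origin, z up, yaw 0.6 to 1.0 rad, at yaw 0 it would face +x. Base 165 x 175 mm, 18 mm thick. Two uprights, 36 mm wide, 16 mm thick, centred at seat y = +52 and -52 mm (68 mm open gap between), from seat x = -20 to +96 mm, so the upper 50 mm of a seated board stand free. Props behind the uprights.
- thick_pin (a point): Foot of the thick steel locating pin on one upright, at seat x = -2, y = +52, z = 0 mm. 18 mm in diameter, stands 20 mm out along the seat's z; its last 8 mm taper to 10 mm.
- thin_pin (a point): Foot of the thin steel locating pin on the other upright, at seat x = +26, y = -52, z = 0 mm. 10 mm in diameter, stands 20 mm out along the seat's z; its last 8 mm taper to 2 mm.
- board_center (a point): Centre of the loose wooden board, 140 mm high (x) by 160 wide (y) by 14 thick (z), about 0.2 kg. x points from its top edge to its bottom edge, z out of the face with the ledge. Through holes: 24 mm wide at x = -2, y = +-52 mm, and 16 mm wide at x = +26, y = +-52 mm, so either face fits the pins, ledge at the bottom, with 3 mm play all round. Starts with z opposite to the seat's z.
- board_top (a point): Middle of the board's top edge, at x = -70, y = 0, z = 0 mm from its centre. Here the seated board can be pinched across its 14 mm thickness, fingers pointing down the slope, one in front and one behind, at least 45 mm deep before they meet anything. Half a turn about the board's x axis then brings the ledge to the front.
- board_ledge (a point): Middle of the outer edge of the board's ledge, a bar 56 mm long (board y), 12 mm thick, standing 26 mm out of the board's face. This point is at x = +56, y = 0, z = +33 mm from the board's centre, in the board's axes.
- speaker: Black plastic speaker, 85 x 130 mm, 89 mm high with its round button; origin at the centre of its underside. Leave alone.
- jar: Glass candy jar with a steel lid, 100 mm across, 126 mm high; origin at the centre of its underside. Leave alone.
- remote: Remote control in a dark silicone wrap, 165 (x) x 48 x 24 mm; origin at the centre of its underside. Leave alone.
- bowl: Steel key bowl, 120 mm across, 45 mm high; origin at the centre of its underside. Leave alone.
There are look-alikes about, which are no part of the job. Of the things shaped like the part that bears board_center, the wooden one is meant. Of the things that look like the stand, the larger one is meant.

How it is judged:
By the outcome, as a careful person would: the job done as asked, in the order asked, and still so for the second after the job is handed in, with the robot touching nothing.
It also fails if it takes over 48 s, if anything falls off the work surface, if the arm or the gripper's body presses on something with over 40 N, if the wrist force passes 120 N, or if a joint passes its speed limit or range.

## Working session

There is one attempt and no reset: what is moved stays moved. The work goes in short steps, each a Python script; the robot and the scene stay as the last script left them, time stands still between calls to the robot, and variables do not carry over. Pictures are saved under pics/ and viewed, and the job is handed in when it is done.

```bash
mkdir -p pics; ls; python3 - <<'E'
from cell import *
import cv2,numpy as np
np.set_printoptions(precision=4,suppress=True)
s=get_state();print(s['clock'],s['position'],s['eef_rot'],s['contact_force'])
for c in ['scene','top']:
    f=grab_frame(c);cv2.imwrite(f'pics/a_{c}.png',f['img'][:,:,::-1])
    print(c,f['fx'],f['fy'],f['cx'],f['cy']);print(np.array(f['cam_to_world']))
    for n in ['seat','stand','thick_pin','thin_pin','board_center','board_top','board_ledge','speaker','jar','remote','bowl']:
        print(n,[(np.round(d['centre'],1).tolist(),round(d['score'],2)) for d in tip_of(c,n)])
    print('spot board',[(np.round(d['centre'],1).tolist(),round(d['score'],2)) for d in spot_in(c,'board_center')])
print(get_state()['clock'])
E
```

```text
pics
0.0 [ 0.1529 -0.5276  0.1938] [-2.5104  1.8867  0.002 ] [ 0.2634 -0.3094  0.1524]
scene 411.8316111623187 411.8316111623187 258.40367034750784 195.82785836192548
[[ 0.2781  0.8252 -0.4916  1.0306]
 [ 0.9605 -0.2324  0.1532 -0.1665]
 [ 0.0121 -0.5148 -0.8572  1.0743]
 [ 0.      0.      0.      1.    ]]
seat [([150.0, 156.0], 0.67)]
stand [([254.0, 228.0], 0.76), ([155.6, 169.7], 0.6)]
thick_pin [([153.5, 152.7], 0.73), ([264.1, 195.7], 0.39)]
thin_pin [([148.3, 171.9], 0.96), ([248.9, 228.3], 0.51)]
board_center [([319.3, 124.5], 0.87), ([257.3, 209.3], 0.7)]
board_top [([245.5, 194.4], 0.85), ([252.5, 297.8], 0.63)]
board_ledge [([255.2, 220.8], 0.9), ([276.7, 343.5], 0.6)]
speaker [([374.1, 166.1], 0.81), ([118.4, 225.8], 0.3)]
jar [([121.5, 304.7], 0.65)]
remote [([122.5, 225.0], 0.55)]
bowl [([403.2, 231.2], 0.81)]
spot board [([321.8, 126.9], 0.78), ([264.7, 322.3], 0.73), ([258.7, 207.2], 0.71), ([114.0, 296.5], 0.65)]
top 361.95432166327214 361.95432166327214 259.961727991334 193.89387131893295
[[-0.0198 -0.9944  0.1042  0.3664]
 [-0.9996  0.0221  0.0203 -0.0122]
 [-0.0225 -0.1038 -0.9943  1.2457]
 [ 0.      0.      0.      1.    ]]
seat [([346.6, 265.8], 0.63)]
stand [([269.2, 189.6], 0.9)]
thick_pin [([340.9, 279.7], 0.55)]
thin_pin [([351.7, 257.2], 0.89)]
board_center [([175.1, 275.8], 0.63), ([281.6, 112.2], 0.6), ([267.3, 189.1], 0.55)]
board_top [([285.1, 130.4], 0.91), ([181.1, 253.4], 0.77), ([277.9, 191.7], 0.64)]
board_ledge [([176.0, 293.5], 0.95), ([261.7, 188.4], 0.71), ([276.6, 95.8], 0.65), ([269.6, 189.8], 0.38)]
speaker [([146.3, 223.1], 0.67)]
jar [([382.1, 151.4], 0.78), ([148.1, 151.5], 0.52)]
remote [([380.1, 220.1], 0.89), ([267.2, 194.8], 0.51)]
bowl [([148.0, 151.5], 0.6)]
spot board [([173.2, 274.3], 0.95), ([277.7, 113.6], 0.9), ([265.5, 187.8], 0.69)]
1.3
```

View pics/a_scene.png

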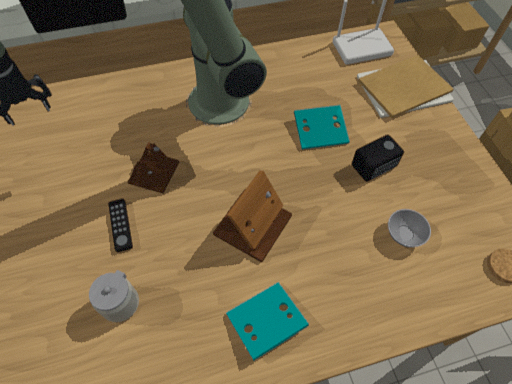

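View pics/a_top.png

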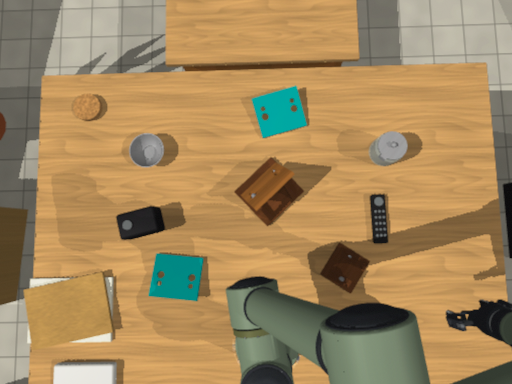

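```bash
python3 - <<'E'
import cv2,numpy as np
a=cv2.imread('pics/a_scene.png')[150:290,190:330];b=cv2.imread('pics/a_top.png')[130:250,210:330]
a=cv2.resize(a,(400,400),interpolation=2);b=cv2.resize(b,(400,400),interpolation=2)
cv2.imwrite('pics/crop1.png',np.hstack([a,b]))
E
```

```text
(no output)
```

View pics/crop1.png

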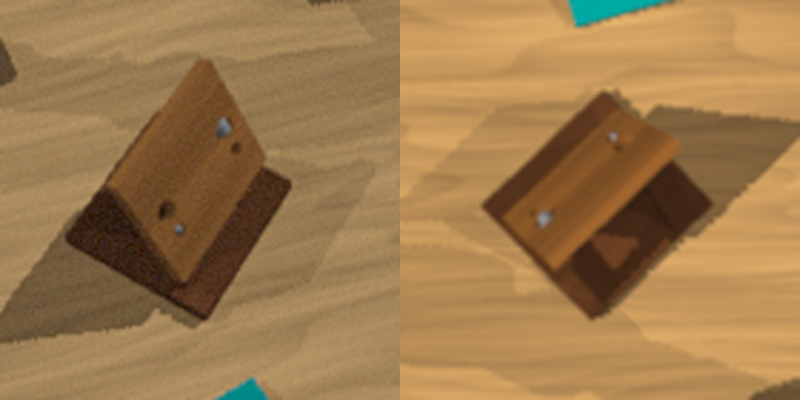

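Lookalikes: teal boards at scene (321,127) and (265,321), and the small stand at (153,168). The wooden board on the larger stand at (258,208) is the one I want. Its thick pin is up and to the right, and its thin pin is lower left.

```bash
python3 - <<'E'
import cv2,numpy as np
a=cv2.imread('pics/a_scene.png')[165:270,205:300];b=cv2.imread('pics/a_top.png')[150:230,225:315]
def big(a,x0,y0,k,n):
    a=cv2.resize(a,None,fx=k,fy=k,interpolation=cv2.INTER_CUBIC)
    for i in range(0,a.shape[1]//k,10):
        cv2.line(a,(i*k,0),(i*k,5),(255,255,255),1);cv2.putText(a,str(x0+i),(i*k,16),0,.35,(255,255,255),1)
    for i in range(0,a.shape[0]//k,10):
        cv2.line(a,(0,i*k),(5,i*k),(255,255,255),1);cv2.putText(a,str(y0+i),(6,i*k+4),0,.35,(255,255,255),1)
    cv2.imwrite(n,a)
big(a,205,165,5,'pics/c_scene.png');big(b,225,150,7,'pics/c_top.png')
E
```

```text
(no output)
```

View pics/c_scene.png

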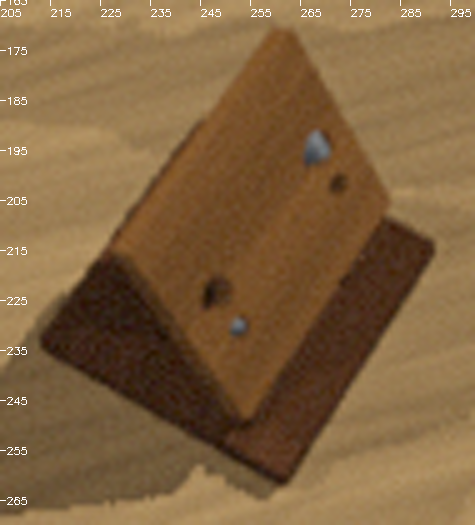

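View pics/c_top.png

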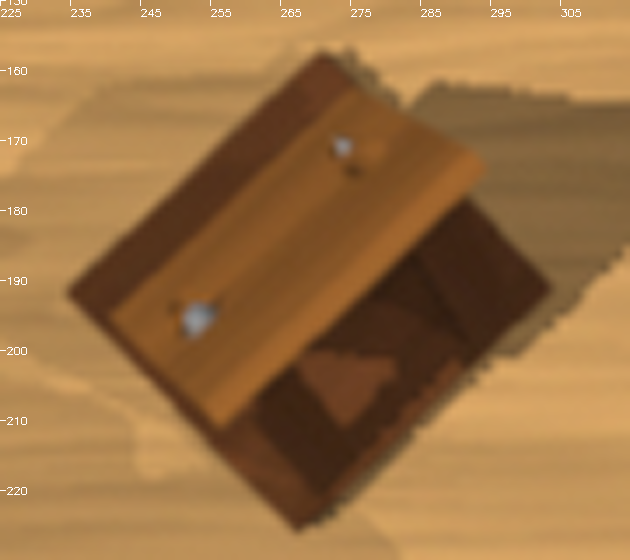

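```bash
cat > h.py <<'E'
import numpy as np,cv2
from scipy.spatial.transform import Rotation as R
from scipy.optimize import least_squares
C={'scene':dict(f=411.8316,c=(258.4037,195.8279)),'top':dict(f=361.9543,c=(259.9617,193.8939))}
C['scene']['T']=np.array([[0.2781,0.8252,-0.4916,1.0306],[0.9605,-0.2324,0.1532,-0.1665],[0.0121,-0.5148,-0.8572,1.0743],[0,0,0,1]])
C['top']['T']=np.array([[-0.0198,-0.9944,0.1042,0.3664],[-0.9996,0.0221,0.0203,-0.0122],[-0.0225,-0.1038,-0.9943,1.2457],[0,0,0,1]])
def proj(cam,P):
    c=C[cam];P=np.atleast_2d(P);q=(P-c['T'][:3,3])@c['T'][:3,:3]
    return q[:,:2]/q[:,2:]*c['f']+np.array(c['c'])
def seat(x,y,yaw):
    Rz=R.from_euler('z',yaw).as_matrix()
    s=np.sqrt(3)/2
    M=Rz@np.array([[.5,0,s],[0,1,0],[-s,0,.5]])
    return M,np.array([x,y,.105])
E
cat > fit.py <<'E'
from h import *
S=lambda u,v:(205+u/5-.4,165+v/5-.4)
T=lambda u,v:(225+u/7-.43,150+v/7-.43)
hx,hy=.07,.08
def pts(p):
    x,y,yaw,bo,dx,dy=p
    M,o=seat(x,y,yaw); st=lambda a:o+M@np.array(a)
    def base(a,b,z): 
        c,s=np.cos(yaw),np.sin(yaw);a+=bo
        return np.array([x+c*a-s*b,y+s*a+c*b,z])
    L=[]
    for sgx,sgy,pk in [(-1,1,S(291,28)),(1,1,S(391,205)),(1,-1,S(248,424)),(-1,-1,S(124,250))]:
        L.append(('scene',st([dx+sgx*hx,dy+sgy*hy,.014]),pk,1))
    for sgx,sgy,pk in [(1,1,T(107,316)),(1,-1,T(352,90)),(-1,-1,T(480,152))]:
        L.append(('top',st([dx+sgx*hx,dy+sgy*hy,.014]),pk,1))
    for c,pk in [((.0825,.0875,.018),T(68,291)),((.0825,-.0875,.018),T(322,52)),((-.0825,.0875,.018),T(298,530)),((-.0825,-.0875,.018),T(552,288))]:
        L.append(('top',base(*c),pk,1))
    for c,pk in [((.0825,.0875,.018),S(435,240)),((.0825,-.0875,.018),S(283,482)),((-.0825,-.0875,.018),S(42,340))]:
        L.append(('scene',base(*c),pk,1))
    for c,k in [((-.002,.052,.02),[S(317,135),T(197,317)]),((.026,-.052,.02),[S(240,324),T(343,147)])]:
        L.append(('scene',st(c),k[0],.5));L.append(('top',st(c),k[1],.5))
    return L
def res(p,full=False):
    r=[(proj(c,P)[0]-np.array(k))*w for c,P,k,w in pts(p)]
    if full: print(np.round(r,1).tolist())
    return np.concatenate(r+[[(p[4]-.002)/.001,p[5]/.0015]])
s=least_squares(res,[.37,0,.8,0,.002,0],loss='soft_l1')
print(s.x,s.cost);res(s.x,True)
E
python3 fit.py
```

```text
[ 5.08082778e-01 -1.55846358e-02  7.41715463e-01 -3.55733777e-03
  2.39846422e-03 -1.53662167e-04] 5.923287747307417
[[0.0, -0.3], [0.0, -1.0], [-0.7, -1.0], [0.3, 0.4], [1.0, 0.2], [0.7, -0.4], [-0.6, -0.4], [-0.5, -0.2], [0.1, -1.0], [-0.0, 0.7], [0.8, -0.3], [0.9, 0.1], [0.4, -0.5], [-1.2, -0.7], [0.5, 1.4], [-0.0, -0.4], [0.4, 0.4], [-0.1, -0.6]]
```

```bash
cat >> h.py <<'E'
X0,Y0,YAW=0.5081,-0.0156,0.7417
M,O=seat(X0,Y0,YAW)
def tool(sx,sy,sz,flip):
    """TCP at seat coords (m); tool z = seat x; tool x = +seat z (flip False) or -seat z"""
    zt=M[:,0]; xt=M[:,2]*(-1 if flip else 1)
    A=np.stack([xt,np.cross(zt,xt),zt],1)
    return O+M@np.array([sx,sy,sz]), R.from_matrix(A).as_rotvec()
E
python3 - <<'E'
from cell import *
from h import *
np.set_printoptions(precision=3,suppress=True)
print(get_state()['clock'])
for f in (0,1):
  for s in [(-.03,0,.007),(-.18,0,.007),(-.04,0,.06),(-.06,0,.15),(-.12,0,.15),(-.03,0,.1)]:
    p,r=tool(*s,f);q=ik(p,r);print(f,s,p,q if q is None else np.array(q))
E
```

```text
1.3
0 (-0.03, 0, 0.007) [ 0.502 -0.022  0.134] [-0.533  0.136 -0.757  0.511  0.499  0.338]
0 (-0.18, 0, 0.007) [ 0.446 -0.072  0.264] [-0.728 -0.043 -0.569  0.987  0.521  0.117]
0 (-0.04, 0, 0.06) [0.532 0.006 0.17 ] [-0.438  0.115 -0.675  0.564  0.481  0.444]
0 (-0.06, 0, 0.15) [0.582 0.052 0.232] [-0.298  0.11  -0.508  0.668  0.446  0.596]
0 (-0.12, 0, 0.15) [0.56  0.032 0.284] [-0.357  0.041 -0.443  0.83   0.461  0.533]
0 (-0.03, 0, 0.1) [0.561 0.033 0.181] [-0.353  0.135 -0.621  0.556  0.461  0.537]
1 (-0.03, 0, 0.007) [ 0.502 -0.022  0.134] [-0.533  0.136 -0.757  0.511  0.499 -2.803]
1 (-0.18, 0, 0.007) [ 0.446 -0.072  0.264] [-0.728 -0.043 -0.569  0.987  0.521 -3.025]
1 (-0.04, 0, 0.06) [0.532 0.006 0.17 ] [-0.438  0.115 -0.675  0.564  0.481 -2.697]
1 (-0.06, 0, 0.15) [0.582 0.052 0.232] [-0.298  0.11  -0.508  0.668  0.446 -2.545]
1 (-0.12, 0, 0.15) [0.56  0.032 0.284] [-0.357  0.041 -0.443  0.83   0.461 -2.609]
1 (-0.03, 0, 0.1) [0.561 0.033 0.181] [-0.353  0.135 -0.621  0.556  0.461 -2.605]
```

```bash
python3 - <<'E'
from cell import *
from h import *
np.set_printoptions(precision=4,suppress=True)
let_go()
p=np.array(get_state()['position']);move_l(p+[0,0,.1],0.3)
print(get_state()['clock'])
p,r=tool(-.17,0,.007,0);movep(p,r);print(get_state()['clock'],get_state()['position']-p)
p,r=tool(-.05,0,.007,0);print(move_l(p,0.12,until_force=10))
s=get_state();print(s['clock'],s['position']-p,s['contact_force'],s['finger_gap'])
ims=[]
for c,(x,y) in [('scene',(195,140)),('top',(205,130))]:
    f=grab_frame(c);cv2.imwrite(f'pics/b_{c}.png',f['img'][:,:,::-1])
    ims.append(cv2.resize(f['img'][y:y+130,x:x+100,::-1],(400,520),interpolation=2))
cv2.imwrite('pics/b.png',np.hstack(ims))
E
```

```text
2.0
3.8917 [ 0.0002 -0.0007  0.    ]
False
5.0417 [ 0.0003 -0.0004  0.0004] [0.1996 0.2053 0.7834] 0.9993488396031937
```

View pics/b.png

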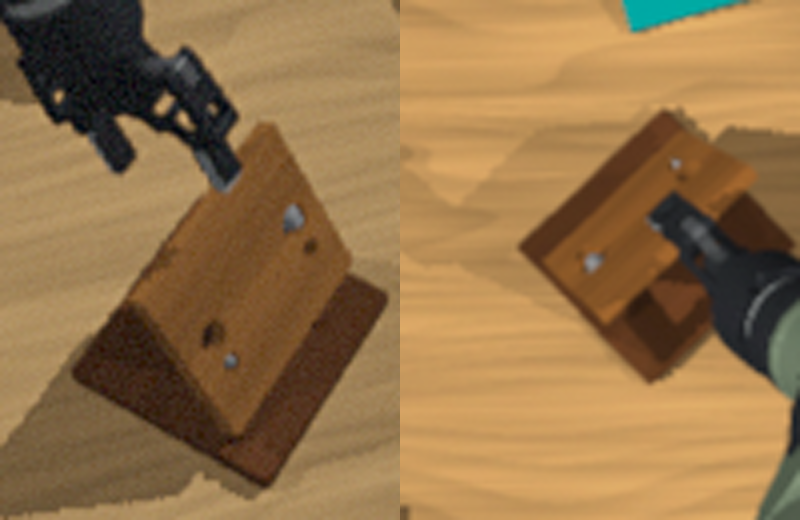

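The fingers straddle the board's top edge, one in front (scene ~(251,183)) and one behind, roughly centred. Next I'll grip it and draw it out.

```bash
python3 - <<'E'
from cell import *
from h import *
np.set_printoptions(precision=4,suppress=True)
p,r=tool(-.03,0,.007,0);print(move_l(p,0.1,until_force=10))
grab(60)
s=get_state();print(s['clock'],M.T@(s['position']-O),M.T@s['contact_force'],s['finger_gap'])
# small lift to centre holes on pins, then out
p,r=tool(-.032,0,.007,0);move_l(p,0.05)
s=get_state();print(s['clock'],M.T@s['contact_force'])
p,r=tool(-.032,0,.07,0);print(move_l(p,0.08,until_force=25))
s=get_state();print(s['clock'],M.T@(s['position']-O),M.T@s['contact_force'],s['finger_gap'])
ims=[]
for c,(x,y) in [('scene',(195,140)),('top',(205,130))]:
    f=grab_frame(c);cv2.imwrite(f'pics/d_{c}.png',f['img'][:,:,::-1])
    ims.append(cv2.resize(f['img'][y:y+130,x:x+100,::-1],(400,520),interpolation=2))
cv2.imwrite('pics/d.png',np.hstack(ims))
E
```

```text
False
6.2583 [-0.03   0.     0.007] [-0.3086  0.1655  0.199 ] -0.0007038969911564607
6.5083 [-0.0707 -1.1583  0.3903]
False
7.45 [-0.0318  0.0004  0.0695] [0.2483 1.1343 0.1045] -0.0020132043953396033
```

View pics/d.png

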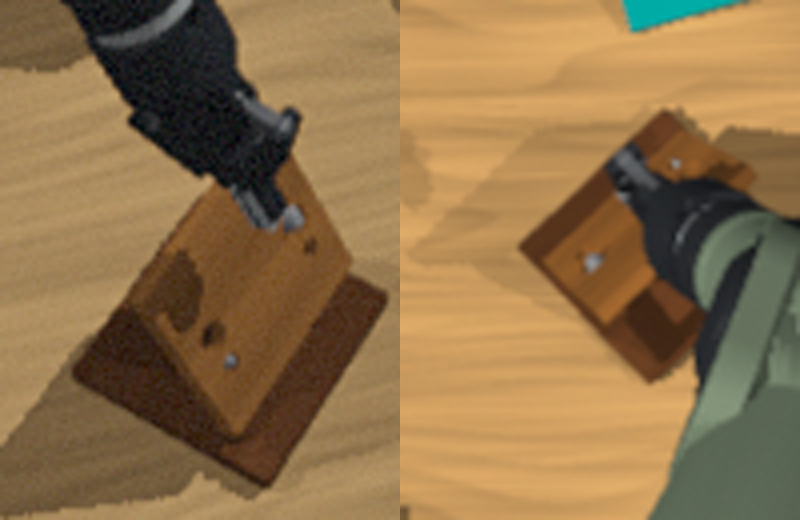

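```bash
python3 - <<'E'
from h import *
np.set_printoptions(precision=4,suppress=True)
for n in 'bd':
  ims=[]
  for c,(x,y) in [('scene',(195,120)),('top',(205,130))]:
    im=cv2.imread(f'pics/{n}_{c}.png')[y:y+150,x:x+100];im=cv2.resize(im,(400,600),interpolation=2)
    def pt(s,col):
        q=(proj(c,O+M@np.array(s))[0]-[x,y]+.5)*4; cv2.circle(im,tuple(int(v) for v in q),4,col,1)
    if n=='b':
        for s in [(-.05-.013,0,.007+.0425),(-.05-.013,0,.007-.0425)]: pt(s,(0,0,255))
        pt((-.05,0,.007),(0,255,255))
    else: pt((-.0318,0,.0695),(0,255,255))
    for sx in(-.0676,.0724):
        for sy in(-.08,.08):pt((sx,sy,.014),(255,0,0));pt((sx,sy,0),(0,255,0))
    ims.append(im)
  cv2.imwrite(f'pics/e_{n}.png',np.hstack(ims))
E
```

```text
(no output)
```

View pics/e_b.png

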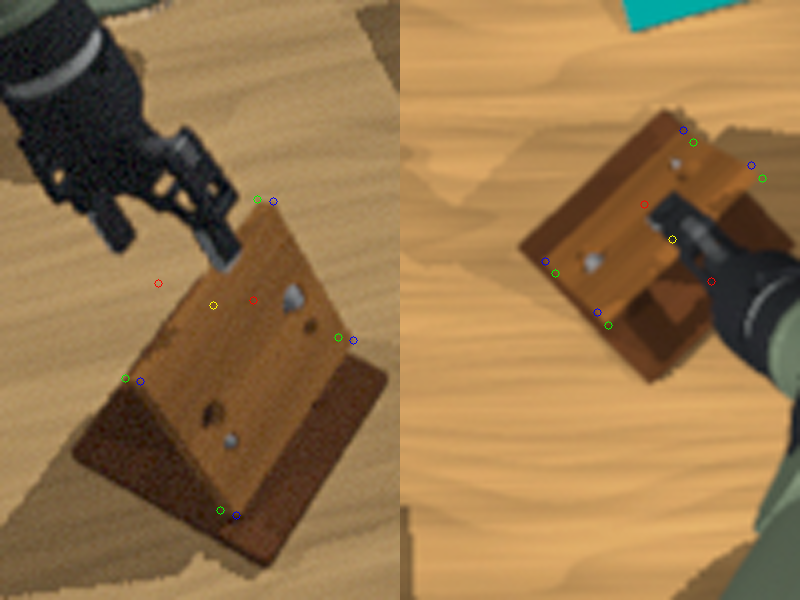

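View pics/e_d.png

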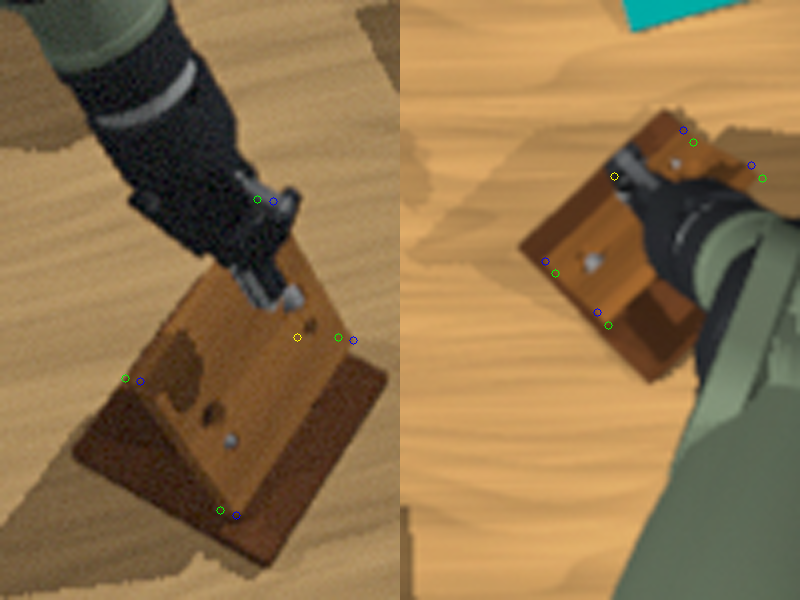

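```bash
python3 - <<'E'
from h import *
a=cv2.imread('pics/d_scene.png')[150:210,235:295];b=cv2.imread('pics/d_top.png')[155:195,245:285]
a=cv2.resize(a,(400,400),interpolation=2);b=cv2.resize(b,(400,400),interpolation=2)
cv2.imwrite('pics/g.png',np.hstack([a,b]))
E
```

```text
(no output)
```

View pics/g.png

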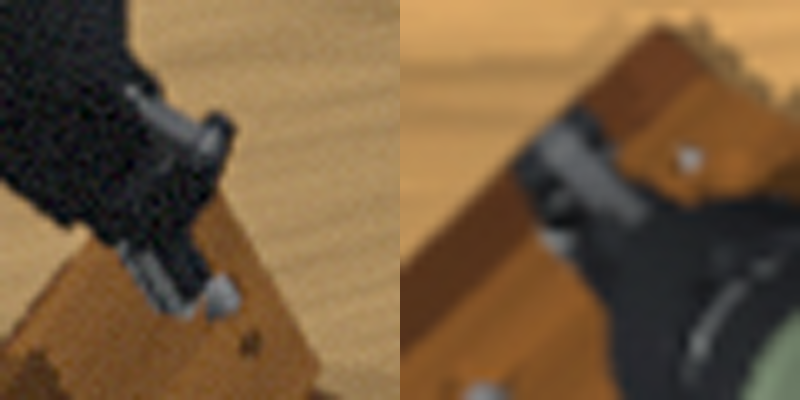

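```bash
python3 - <<'E'
from h import *
np.set_printoptions(precision=4,suppress=True)
obs=[('scene',(262.5,197)),('top',(259.8,179))]
f=lambda P:np.concatenate([proj(c,P)[0]-k for c,k in obs])
s=least_squares(f,[.54,0,.17]);print(s.x,s.fun)
print('expected',O+M@np.array([-.0318,.0004,.0695]))
print('diff seat',M.T@(s.x-(O+M@np.array([-.0318,.0004,.0695]))))
# check with initial pics: tool at start
print(proj('scene',[.1529,-.5276,.1938]),proj('top',[.1529,-.5276,.1938]))
# triangulate pin tips, base corners
for n,a,b in [('thick',(268,191.6),(252.7,194.9)),('thin',(252.6,229.4),(273.6,170.6)),('baseL',(291.6,212.6),(234.3,191.1)),('basefront',(261.2,261),(270.6,157))]:
    obs=[('scene',a),('top',b)];s=least_squares(f,[.54,0,.1]);print(n,s.x,np.round(s.fun,1),M.T@(s.x-O))
E
```

```text
[0.5223 0.0056 0.1763] [ 1.062  -0.0584  1.2185  0.2761]
expected [0.5405 0.0146 0.1673]
diff seat [-0.0175  0.0057 -0.0124]
[[ 39.3352 127.7027]] [[453.9751 304.6747]]
thick [0.4809 0.0324 0.1257] [ 0.3 -0.   0.3  0.1] [-0.0117  0.0537  0.0211]
thin [ 0.5621 -0.0343  0.0904] [ 0.1 -0.   0.1  0. ] [ 0.0262 -0.0503  0.0162]
baseL [0.5065 0.0999 0.0187] [ 0.1 -0.   0.1  0. ] [0.1131 0.0863 0.0234]
basefront [ 0.6235 -0.0269  0.0104] [ 0.1 -0.   0.1  0. ] [ 0.1207 -0.0863  0.0198]
```

```bash
python3 - <<'E'
from h import *
np.set_printoptions(precision=4,suppress=True)
print(proj('scene',[0,0,0]),proj('top',[0,0,0]))
ims=[]
P=np.array([.1529,-.5276,.1938]);A=R.from_rotvec([-2.5104,1.8867,.002]).as_matrix()
for c,(x,y) in [('scene',(0,60)),('top',(412,280))]:
    im=cv2.imread(f'pics/a_{c}.png')[y:y+100,x:x+100];im=cv2.resize(im,(400,400),interpolation=2)
    for s,col in [((0,0,0),(0,255,255)),((.0425,0,-.013),(0,0,255)),((-.0425,0,-.013),(0,0,255)),((0,0,-.16),(0,255,0))]:
        q=(proj(c,P+A@np.array(s))[0]-[x,y]+.5)*4; cv2.circle(im,tuple(int(v) for v in q),4,col,1)
    ims.append(im)
cv2.imwrite('pics/k.png',np.hstack(ims));print(A)
E
```

```text
[[218.813  100.5691]] [[266.9218 342.7918]]
[[ 0.2781 -0.9606 -0.0003]
 [-0.9606 -0.2781  0.0018]
 [-0.0018 -0.0002 -1.    ]]
```

View pics/k.png

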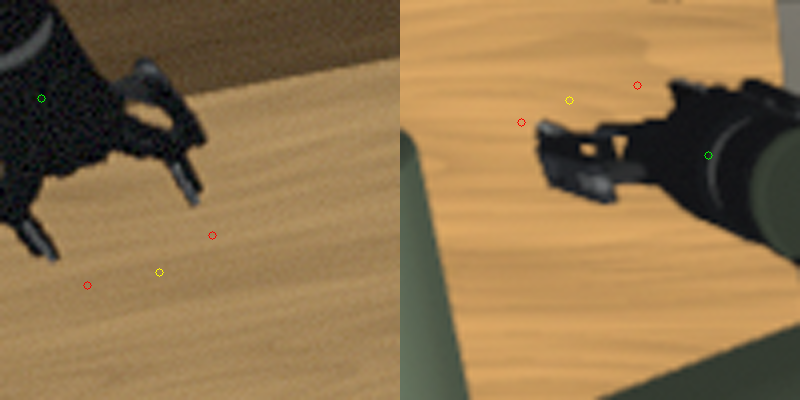

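```bash
python3 - <<'E'
from h import *
np.set_printoptions(precision=4,suppress=True)
P=np.array([.1529,-.5276,.1938]);A=R.from_rotvec([-2.5104,1.8867,.002]).as_matrix()
for s in (1,-1):
    e=P+A@np.array([s*.0425,0,-.013]);print(e,proj('scene',e),proj('top',e))
t1=[('scene',(48.5,110.5)),('top',(412+270/4,280+90/4))]
t2=[('scene',(13.5,124.5)),('top',(412+147/4,280+130/4))]
for o in(t1,t2,[t1[0],t2[1]],[t2[0],t1[1]]):
    f=lambda X:np.concatenate([proj(c,X)[0]-k for c,k in o]);s=least_squares(f,[.15,-.53,.2]);print(s.x,s.fun)
E
```

```text
[ 0.1647 -0.5684  0.2067] [[ 21.4524 130.9615]] [[470.9662 300.9889]]
[ 0.1411 -0.4868  0.2069] [[ 52.622  118.3064]] [[441.7892 310.2485]]
[ 0.1779 -0.5045  0.2887] [-16.1405  -1.9785 -16.4172  -0.28  ]
[ 0.1278 -0.5609  0.1814] [15.2287  1.8837 15.5638  0.2456]
[ 0.1422 -0.4871  0.2395] [-1.0495 -0.1161 -1.0546 -0.0325]
[ 0.1662 -0.5747  0.2365] [-0.023  -0.0031 -0.0238 -0.0001]
```

```bash
python3 - <<'E'
from h import *
from cell import get_state
s=get_state();print({k:v for k,v in s.items() if 'off' in k}, s.keys())
np.set_printoptions(precision=4,suppress=True)
ims=[]
for c,(x,y) in [('scene',(210,155)),('top',(260,165))]:
    im=cv2.imread(f'pics/b_{c}.png')[y:y+50,x:x+50];ims.append(cv2.resize(im,(400,400),interpolation=2))
cv2.imwrite('pics/l.png',np.hstack(ims))
def sp(c,s): return proj(c,O+M@np.array(s))[0]
obs=[('scene',1,(195+228/4,120+268/4)),('scene',-1,(195+120/4,120+248/4)),('top',1,(205+258/4,130+217/4))]
f=lambda d:np.concatenate([sp(c,(-.05-.013+d[0],d[1],.007+g*.0425+d[2]))-k for c,g,k in obs])
r=least_squares(f,[0,0,0]);print(r.x,r.fun)
E
```

```text
{} dict_keys(['clock', 'q', 'joint_velocities', 'tau', 'position', 'eef_rot', 'contact_force', 'wrist_torque', 'finger_gap'])
[-0.0308 -0.001  -0.0052] [-1.1141 -0.659   2.0963  0.4977  1.0492  0.0046]
```

View pics/l.png

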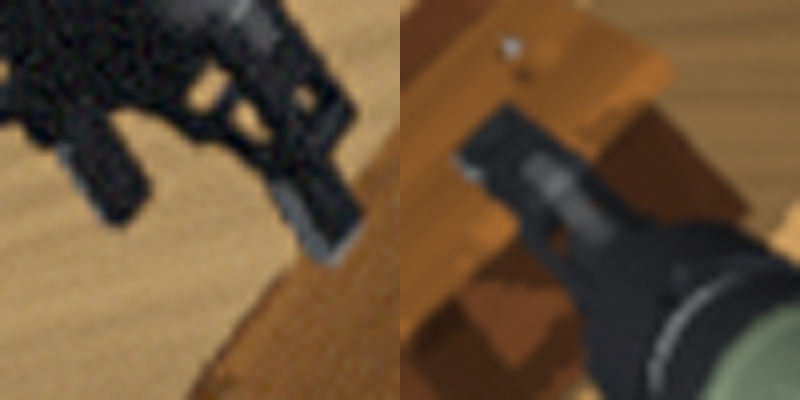

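```bash
python3 - <<'E'
from h import *
np.set_printoptions(precision=4,suppress=True)
ims=[]
for c,(x,y) in [('scene',(235,150)),('top',(245,155))]:
    im=cv2.imread(f'pics/d_{c}.png')[y:y+50,x:x+50];im=cv2.resize(im,(400,400),interpolation=2)
    for t,col in [(0,(0,255,255)),(-.015,(0,255,0)),(-.03,(0,0,255)),(-.045,(255,0,0))]:
        q=(proj(c,O+M@np.array([-.0318+t,.0004,.0695]))[0]-[x,y]+.5)*8;cv2.circle(im,tuple(int(v) for v in q),4,col,1)
    ims.append(im)
cv2.imwrite('pics/m.png',np.hstack(ims))
E
```

```text
(no output)
```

View pics/m.png

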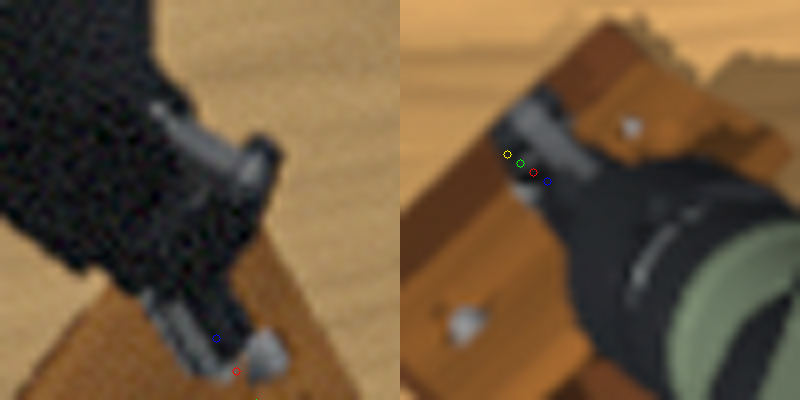

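The jaws closed on nothing. Triangulating the tips in three poses shows they stand about 31 mm short of the reported TCP along the fingers. I'll correct for that and grip again.

```bash
cat >> h.py <<'E'
K=0.031
def tt(sx,sy,sz,flip=0):  # real shut tip at seat coords
    return tool(sx+K,sy,sz,flip)
E
python3 - <<'E'
from cell import *
from h import *
np.set_printoptions(precision=4,suppress=True)
def st(): 
    s=get_state();print(round(s['clock'],2),M.T@(s['position']-O)-[K,0,0],M.T@s['contact_force'],round(s['finger_gap'],3))
move_l(tt(-.105,0,.07)[0],0.2); let_go()
move_l(tt(-.105,0,.011)[0],0.2); st()
print(move_l(tt(-.03,0,.011)[0],0.1,until_force=8)); st()
for c in ('scene','top'):
    f=grab_frame(c);cv2.imwrite(f'pics/n_{c}.png',f['img'][:,:,::-1])
ims=[cv2.resize(cv2.imread(f'pics/n_{c}.png')[y:y+100,x:x+100],(400,400),interpolation=2) for c,(x,y) in [('scene',(200,150)),('top',(225,140))]]
cv2.imwrite('pics/n.png',np.hstack(ims))
E
```

```text
9.13 [-0.1052 -0.0004  0.0111] [ 0.3272 -0.1209  0.7389] 1.001
False
10.03 [-0.0303 -0.0003  0.0115] [ 0.7668 -0.8649  0.1456] 1.0
```

View pics/n.png

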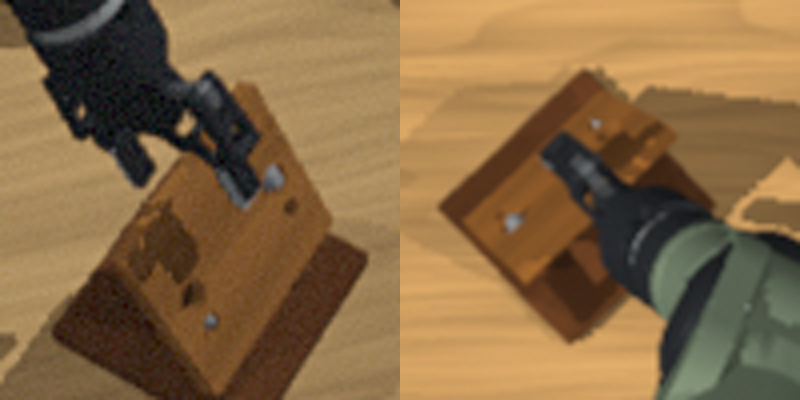

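```bash
python3 - <<'E'
from h import *
np.set_printoptions(precision=4,suppress=True)
ims=[]
for c,(x,y) in [('scene',(210,155)),('top',(250,160))]:
    im=cv2.imread(f'pics/n_{c}.png')[y:y+50,x:x+50];im=cv2.resize(im,(400,400),interpolation=2)
    def pt(s,col):
        q=(proj(c,O+M@np.array(s))[0]-[x,y]+.5)*8;cv2.circle(im,tuple(int(v) for v in q),4,col,1)
    for w in(-.011,.011):
        pt((-.043,w,.0115+.0425),(0,0,255));pt((-.043,w,.0115-.0425),(0,255,0))
    for w in np.linspace(-.08,.08,17): pt((-.0676,w,.014),(255,0,0));pt((-.0676,w,.0),(255,255,0))
    ims.append(im)
cv2.imwrite('pics/o.png',np.hstack(ims))
E
```

```text
(no output)
```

View pics/o.png

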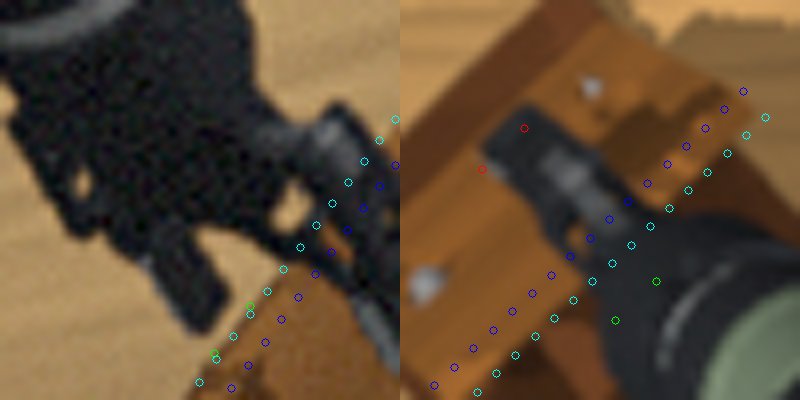

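```bash
python3 - <<'E'
from cell import *
from h import *
np.set_printoptions(precision=4,suppress=True)
def st(): 
    s=get_state();print(round(s['clock'],2),M.T@(s['position']-O)-[K,0,0],M.T@s['contact_force'],round(s['finger_gap'],3))
print(move_l(tt(-.022,0,.011)[0],0.1,until_force=8)); st()
grab(25); st()
for c in ('scene','top'):
    f=grab_frame(c);cv2.imwrite(f'pics/p_{c}.png',f['img'][:,:,::-1])
ims=[cv2.resize(cv2.imread(f'pics/p_{c}.png')[y:y+100,x:x+100],(400,400),interpolation=2) for c,(x,y) in [('scene',(200,150)),('top',(225,140))]]
cv2.imwrite('pics/p.png',np.hstack(ims))
E
```

```text
False
10.38 [-0.0221  0.0001  0.0109] [-0.6051  0.737  -0.37  ] 1.004
11.03 [-0.0221 -0.0001  0.0106] [-3.7619 -0.1816 -1.4439] 0.163
```

View pics/p.png

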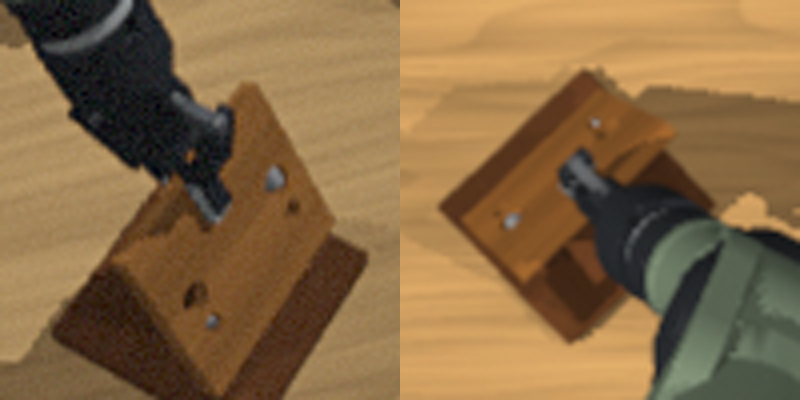

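Gap 0.163 × 85 = 13.9 mm, so the board is held. Next I'll draw it off, move clear and flip it with joint 6.

```bash
python3 - <<'E'
from cell import *
from h import *
np.set_printoptions(precision=4,suppress=True)
def st(): 
    s=get_state();print(round(s['clock'],2),M.T@(s['position']-O)-[K,0,0],M.T@s['contact_force'],round(s['finger_gap'],3))
grab(60); st()
move_l(tt(-.0245,0,.011)[0],0.05); st()
print(move_l(tt(-.0245,0,.080)[0],0.1,until_force=25)); st()
move_l(tt(-.08,0,.16)[0],0.2); st()
q=np.array(get_state()['q']);q[5]-=np.pi;print(q);set_joints(q); st()
for c in ('scene','top'):
    f=grab_frame(c);cv2.imwrite(f'pics/r_{c}.png',f['img'][:,:,::-1])
ims=[cv2.resize(cv2.imread(f'pics/r_{c}.png')[y:y+150,x:x+150],(400,400),interpolation=2) for c,(x,y) in [('scene',(200,130)),('top',(185,90))]]
cv2.imwrite('pics/r.png',np.hstack(ims))
E
```

```text
11.34 [-0.0221 -0.0001  0.0106] [-4.7257 -0.5473 -1.4986] 0.157
11.59 [-0.0244  0.0002  0.0111] [ 1.3328 -0.4519 -0.0378] 0.157
False
12.43 [-0.0242  0.0005  0.0793] [ 1.0247 -0.3203 -1.7698] 0.153
13.07 [-0.0793  0.0007  0.1584] [ 1.4556  0.2387 -1.3359] 0.156
[-0.272   0.1297 -0.5013  0.6457  0.4375 -2.5177]
15.72 [-0.0792  0.0008  0.1582] [ 2.098   0.1411 -0.4   ] 0.158
```

View pics/r.png

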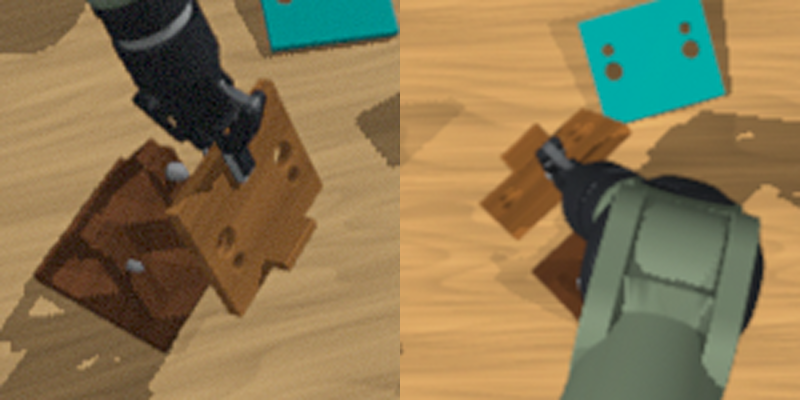

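```bash
python3 - <<'E'
from h import *
c,(x,y)='scene',(255,150)
im=cv2.imread(f'pics/r_{c}.png')[y:y+110,x:x+80];im=cv2.resize(im,None,fx=5.4,fy=5.4,interpolation=2)
c,(x,y)='top',(208,122)
im2=cv2.imread(f'pics/r_{c}.png')[y:y+65,x:x+65];im2=cv2.resize(im2,None,fx=5.4,fy=5.4,interpolation=2)
o=np.zeros((594,800,3),np.uint8);o[:594,:432]=im[:594];o[:351,440:791]=im2[:351,:351];cv2.imwrite('pics/s.png',o)
E
```

```text
(no output)
```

View pics/s.png

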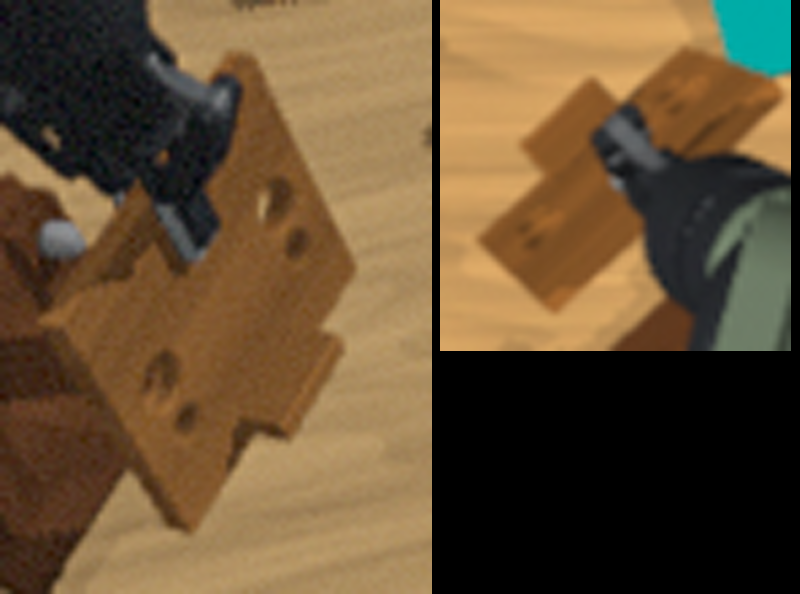

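```bash
cat > fit2.py <<'E'
from h import *
np.set_printoptions(precision=4,suppress=True)
S=lambda u,v:(255+u/5.4-.4,150+v/5.4-.4)
T=lambda u,v:(208+u/5.4-.4,122+v/5.4-.4)
z=.007
pts=[('scene',(-.07,.08,z),S(250,57)),('scene',(.07,.08,z),S(355,268)),('scene',(.07,-.08,z),S(188,530)),('scene',(-.07,-.08,z),S(60,320)),
('scene',(-.002,.052,z),S(275,198)),('scene',(.026,.052,z),S(297,241)),('scene',(-.002,-.052,z),S(160,373)),('scene',(.026,-.052,z),S(188,415)),
('top',(.07,.08,z),T(40,240)),('top',(.07,-.08,z),T(245,48)),('top',(-.07,-.08,z),T(342,98)),('top',(-.002,-.052,z),T(234,87)),('top',(-.002,.052,z),T(105,213))]
def res(p):
    Rr=R.from_rotvec(p[3:]).as_matrix()
    return np.concatenate([proj(c,O+M@(Rr@np.array(s)+p[:3]))[0]-k for c,s,k in pts]+[p[3:]*30])
s=least_squares(res,[-.0545,0,.158,0,0,0],loss='soft_l1');print(s.x);print(np.round(s.fun[:-3].reshape(-1,2),1).tolist())
E
python3 fit2.py
```

```text
[-0.0562 -0.0005  0.1578  0.003  -0.01   -0.0075]
[[0.2, -2.0], [0.5, -0.6], [0.4, -0.1], [-0.1, -0.2], [0.1, 0.6], [0.0, 0.5], [-0.1, 0.6], [-0.7, 0.5], [-0.4, -0.0], [0.4, -0.4], [-1.4, -3.3], [3.1, 2.1], [0.2, 3.6]]
```

```bash
python3 - <<'E'
from cell import *
from h import *
np.set_printoptions(precision=4,suppress=True)
def st(): 
    s=get_state();print(round(s['clock'],2),M.T@(s['position']-O)-[K,0,0],M.T@s['contact_force'],round(s['finger_gap'],3))
move_l(tt(-.0228,.0008,.07)[0],0.2,rot=tt(0,0,0,1)[1]);st()
move_l(tt(-.0228,.0008,.036)[0],0.1);sleep(.1);st()
for c in ('scene','top'):
    f=grab_frame(c);cv2.imwrite(f'pics/t_{c}.png',f['img'][:,:,::-1])
c,(x,y)='scene',(220,160)
im=cv2.imread(f'pics/t_{c}.png')[y:y+110,x:x+80];im=cv2.resize(im,None,fx=5.4,fy=5.4,interpolation=2)
c,(x,y)='top',(225,145)
im2=cv2.imread(f'pics/t_{c}.png')[y:y+65,x:x+65];im2=cv2.resize(im2,None,fx=5.4,fy=5.4,interpolation=2)
o=np.zeros((594,800,3),np.uint8);o[:594,:432]=im[:594];o[:351,440:791]=im2[:351,:351];cv2.imwrite('pics/t.png',o)
E
```

```text
16.49 [-0.0233 -0.0001  0.0711] [ 0.8151 -0.4182 -0.13  ] 0.157
17.08 [-0.0232  0.0001  0.037 ] [ 0.7037  0.4404 -1.5112] 0.158
```

View pics/t.png

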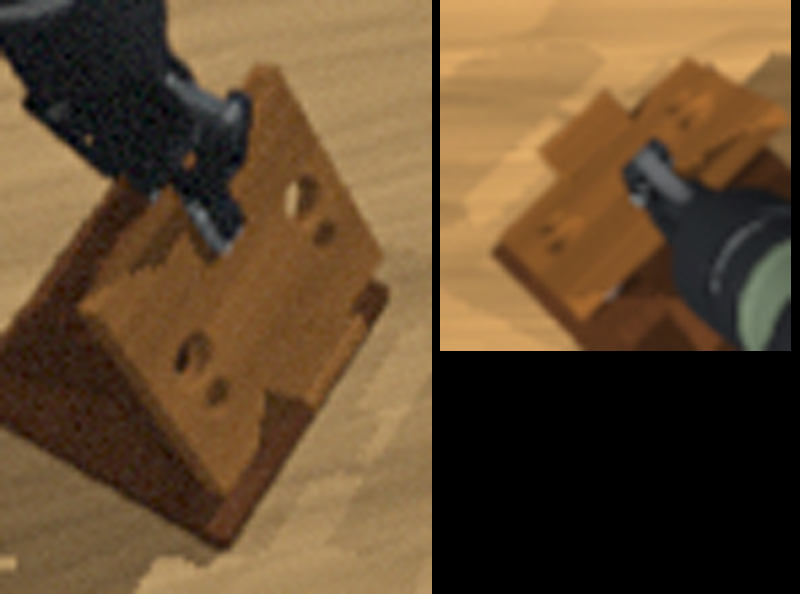

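```bash
cat > fit3.py <<'E'
from h import *
np.set_printoptions(precision=4,suppress=True)
S=lambda u,v:(220+u/5.4-.4,160+v/5.4-.4)
T=lambda u,v:(225+u/5.4-.4,145+v/5.4-.4)
z=.007
pts=[('scene',(-.07,.08,z),S(275,68)),('scene',(.07,.08,z),S(383,257)),('scene',(.07,-.08,z),S(224,496)),('scene',(-.07,-.08,z),S(95,305)),
('scene',(-.002,.052,z),S(303,199)),('scene',(.026,.052,z),S(325,233)),('scene',(-.002,-.052,z),S(196,353)),('scene',(.026,-.052,z),S(217,391)),
('top',(.07,.08,z),T(57,247)),('top',(.07,-.08,z),T(249,60)),('top',(-.07,-.08,z),T(345,115)),('top',(-.002,-.052,z),T(247,107)),('top',(-.002,.052,z),T(123,232))]
def res(p):
    Rr=R.from_rotvec(p[3:]).as_matrix()
    return np.concatenate([proj(c,O+M@(Rr@np.array(s)+p[:3]))[0]-k for c,s,k in pts]+[p[3:]*30])
s=least_squares(res,[0,0,.036,0,0,0],loss='soft_l1');print(s.x);print(np.round(s.fun[:-3].reshape(-1,2),1).tolist())
E
python3 fit3.py
```

```text
[ 0.0032 -0.      0.0346 -0.0002 -0.0165 -0.0135]
[[0.4, -1.1], [0.4, -0.5], [0.2, -0.6], [0.2, 0.2], [0.0, -0.0], [0.0, 0.7], [-0.6, 0.6], [0.1, 0.4], [0.2, -1.6], [-0.1, 0.1], [-1.2, -0.9], [1.9, 1.9], [0.7, 1.4]]
```

```bash
python3 - <<'E'
from cell import *
from h import *
np.set_printoptions(precision=4,suppress=True)
def st(): 
    s=get_state();print(round(s['clock'],2),M.T@(s['position']-O)-[K,0,0],M.T@s['contact_force'],round(s['finger_gap'],3))
print(move_l(tt(-.0247,.0003,.006)[0],0.05,until_force=10));st()
for c in ('scene','top'):
    f=grab_frame(c);cv2.imwrite(f'pics/u_{c}.png',f['img'][:,:,::-1])
c,(x,y)='scene',(220,160)
im=cv2.imread(f'pics/u_{c}.png')[y:y+110,x:x+80];im=cv2.resize(im,None,fx=5.4,fy=5.4,interpolation=2)
c,(x,y)='top',(225,145)
im2=cv2.imread(f'pics/u_{c}.png')[y:y+65,x:x+65];im2=cv2.resize(im2,None,fx=5.4,fy=5.4,interpolation=2)
o=np.zeros((594,800,3),np.uint8);o[:594,:432]=im[:594];o[:351,440:791]=im2[:351,:351];cv2.imwrite('pics/u.png',o)
E
```

```text
True
17.8 [-0.0245  0.0008  0.008 ] [0.0271 0.0188 1.6079] 0.155
```

View pics/u.png

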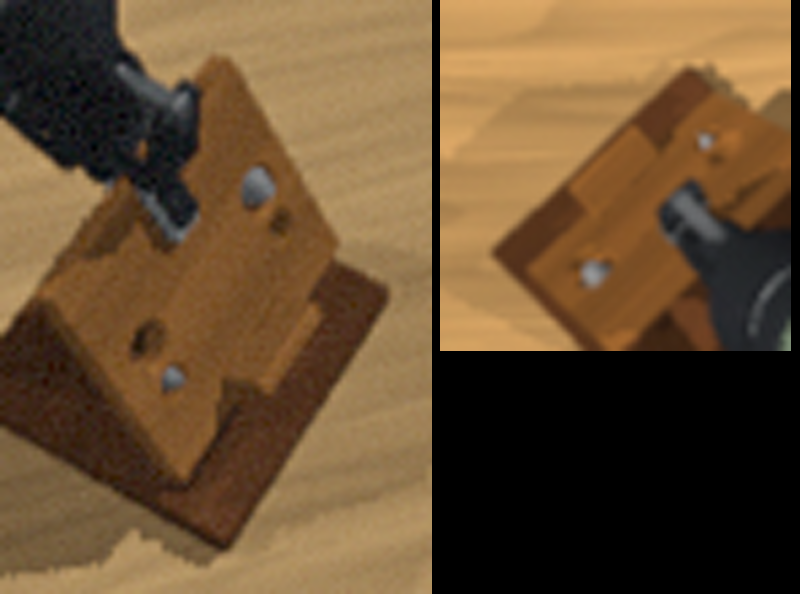

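Both pins come through the holes (scene thick ~(268,194), thin ~(252,230)), and contact came at z≈8 mm. I'll let it settle onto the pins and release.

```bash
python3 - <<'E'
from cell import *
from h import *
np.set_printoptions(precision=4,suppress=True)
def st(): 
    s=get_state();print(round(s['clock'],2),M.T@(s['position']-O)-[K,0,0],M.T@s['contact_force'],round(s['finger_gap'],3))
print(move_l(tt(-.021,.0005,.0078)[0],0.03,until_force=6));st()
let_go();st()
move_l(tt(-.021,.0005,.008)[0],0.05)
print(move_l(tt(-.12,.0005,.008)[0],0.15,until_force=10));st()
p=np.array(get_state()['position']);move_l(p+[-.1,-.08,.1],0.25);sleep(.3)
q=np.array(get_state()['q']);q[0]-=.6;set_joints(q);st()
for c in ('scene','top'):
    f=grab_frame(c);cv2.imwrite(f'pics/v_{c}.png',f['img'][:,:,::-1])
    for n in ('board_center','board_ledge','board_top'):print(c,n,[(np.round(d['centre'],1).tolist(),round(d['score'],2)) for d in tip_of(c,n)])
for s in [(.0025,0,.007),(.0585,0,.040),(-.0675,0,.007)]:print(proj('scene',O+M@np.array(s)),proj('top',O+M@np.array(s)))
c,(x,y)='scene',(210,160)
im=cv2.imread(f'pics/v_{c}.png')[y:y+110,x:x+80];im=cv2.resize(im,None,fx=5.4,fy=5.4,interpolation=2)
c,(x,y)='top',(230,150)
im2=cv2.imread(f'pics/v_{c}.png')[y:y+85,x:x+85];im2=cv2.resize(im2,None,fx=4.2,fy=4.2,interpolation=2)
o=np.zeros((594,800,3),np.uint8);o[:594,:432]=im[:594];o[:357,440:797]=im2[:357,:357];cv2.imwrite('pics/v.png',o)
E
```

```text
True
18.11 [-0.0226  0.0005  0.0083] [-12.8486   2.808   -0.9627] 0.155
18.8 [-0.0221  0.0005  0.0085] [-0.637  -0.6578 -0.353 ] 0.999
False
19.86 [-0.1196  0.0008  0.0077] [ 0.1446  0.4762 -0.3107] 1.001Traceback (most recent call last):
  File "<stdin>", line 10, in <module>
cell.MotionError: the arm cannot follow that straight line within its joint ranges
```

```bash
python3 - <<'E'
from cell import *
from h import *
np.set_printoptions(precision=4,suppress=True)
def st(): 
    s=get_state();print(round(s['clock'],2),s['position'],s['q'],s['contact_force'],round(s['finger_gap'],3))
p=np.array(get_state()['position']);move_l(p+[0,0,.1],0.25)
q=np.array(get_state()['q']);q[0]-=.5;set_joints(q);st()
for c in ('scene','top'):
    f=grab_frame(c);cv2.imwrite(f'pics/v_{c}.png',f['img'][:,:,::-1])
    for n in ('board_center','board_ledge','board_top'):print(c,n,[(np.round(d['centre'],1).tolist(),round(d['score'],2)) for d in tip_of(c,n)])
for s in [(.0025,0,.007),(.0585,0,.040),(-.0675,0,.007)]:print(proj('scene',O+M@np.array(s)),proj('top',O+M@np.array(s)))
c,(x,y)='scene',(210,160)
im=cv2.imread(f'pics/v_{c}.png')[y:y+110,x:x+80];im=cv2.resize(im,None,fx=5.4,fy=5.4,interpolation=2)
c,(x,y)='top',(230,150)
im2=cv2.imread(f'pics/v_{c}.png')[y:y+85,x:x+85];im2=cv2.resize(im2,None,fx=4.2,fy=4.2,interpolation=2)
o=np.zeros((594,800,3),np.uint8);o[:594,:432]=im[:594];o[:357,440:797]=im2[:357,:357];cv2.imwrite('pics/v.png',o)
E
```

```text
21.32 [ 0.4018 -0.2641  0.2842] [-1.1082 -0.0383 -0.5168  0.9718  0.5168 -2.8899] [-0.5778  0.3579 -0.9502] 0.998
scene board_center [([255.7, 206.6], 0.71), ([317.8, 125.1], 0.67), ([265.0, 319.1], 0.57), ([265.9, 193.8], 0.22)]
scene board_ledge [([278.0, 342.6], 0.86), ([272.6, 222.4], 0.65)]
scene board_top [([246.9, 196.5], 0.83), ([327.4, 144.0], 0.76), ([250.2, 294.4], 0.56), ([271.5, 225.0], 0.19)]
top board_center [([279.6, 112.2], 0.64), ([172.5, 276.5], 0.61)]
top board_ledge [([275.1, 97.2], 0.75), ([174.9, 291.9], 0.58), ([250.9, 176.6], 0.55)]
top board_top [([278.0, 189.8], 0.85), ([284.2, 132.4], 0.82), ([180.8, 254.9], 0.75)]
[[256.2341 208.9778]] [[266.6396 185.0777]]
[[273.8721 224.2686]] [[254.7308 173.9557]]
[[244.8724 191.3283]] [[274.6315 190.8506]]
```

View pics/v.png

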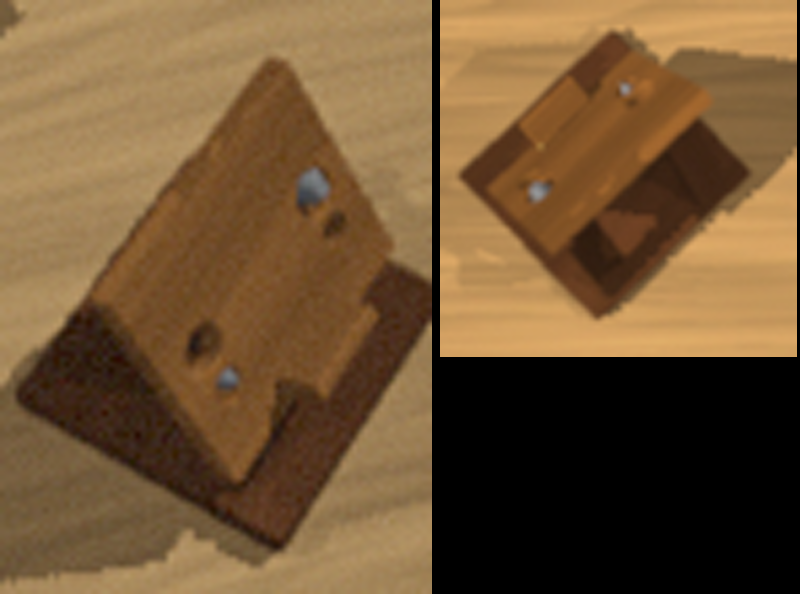

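View pics/v_scene.png

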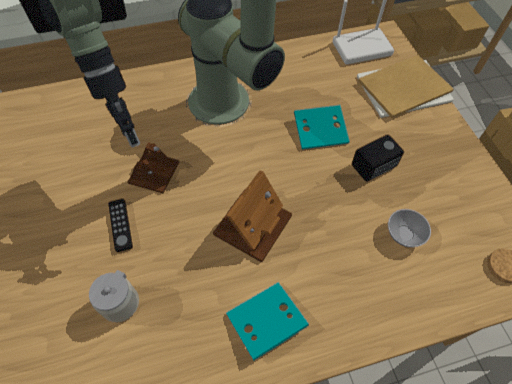

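```bash
python3 - <<'E'
from h import *
ims=[]
for c,(x,y) in [('scene',(210,160)),('top',(225,145))]:
    a=cv2.imread(f'pics/a_{c}.png')[y:y+100,x:x+100];b=cv2.imread(f'pics/v_{c}.png')[y:y+100,x:x+100]
    d=np.clip(cv2.absdiff(a,b).astype(int)*2,0,255).astype(np.uint8)
    ims.append(cv2.resize(d,(400,400),interpolation=2))
cv2.imwrite('pics/w.png',np.hstack(ims))
E
```

```text
(no output)
```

View pics/w.png

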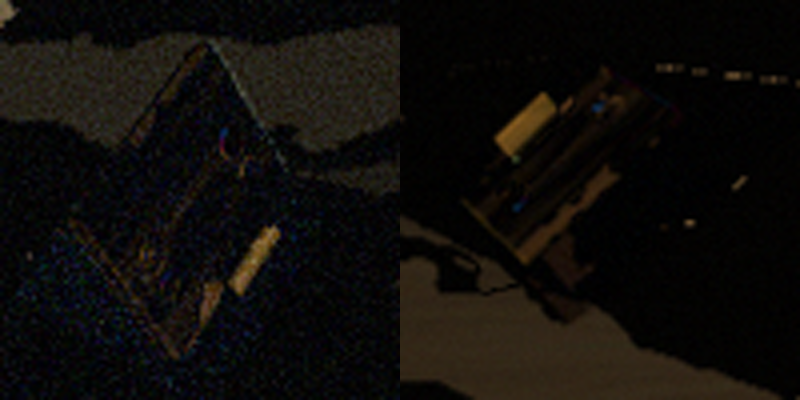

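```bash
python3 - <<'E'
from h import *
np.set_printoptions(precision=3,suppress=True)
for c in('scene','top'):
    b=proj(c,O)[0];print(c,[ (proj(c,O+M[:,i]*.001)[0]-b) for i in range(3)])
# edge position along normals: 1D profiles, compare a vs v
from scipy.ndimage import map_coordinates
def shift(c,P,dirv):
    # P seat point on front edge; dirv: seat axis normal to edge; returns px shift along the image normal
    out=[]
    p=proj(c,O+M@np.array(P))[0]; 
    t=np.array(dirv[1],float); e=proj(c,O+M@(np.array(P)+t*.01))[0]-p; n=np.array([-e[1],e[0]])/np.hypot(*e)
    return p,n
edges={'bottom':[((.0725,y,.014),(0,[0,1,0])) for y in np.r_[np.linspace(-.07,-.04,13),np.linspace(.04,.07,13)]],
'yplus':[((x,.08,.014),(0,[1,0,0])) for x in np.linspace(-.06,.06,25)],
'yminus':[((x,-.08,.014),(0,[1,0,0])) for x in np.linspace(-.06,.06,25)]}
u=np.arange(-6,6.01,.1)
for c in('scene','top'):
    A,V=[cv2.cvtColor(cv2.imread(f'pics/{n}_{c}.png'),cv2.COLOR_BGR2GRAY).astype(float) for n in'av']
    for k,L in edges.items():
        pa=[];pv=[]
        for P,d in L:
            p,n=shift(c,P,d);X=p[:,None]+n[:,None]*u
            for im,o in((A,pa),(V,pv)):o.append(map_coordinates(im,[X[1],X[0]],order=1))
        a=np.gradient(np.mean(pa,0));v=np.gradient(np.mean(pv,0))
        i,j=np.argmax(abs(a)),np.argmax(abs(v))
        def cen(g,i):
            s=slice(max(i-8,0),i+9);return np.sum(u[s]*abs(g[s]))/np.sum(abs(g[s]))
        print(c,k,'n',n,'pos a %.2f v %.2f'%(cen(a,i),cen(v,j)),'contrast',a[i]*10,v[j]*10)
E
```

```text
scene [array([0.157, 0.242]), array([ 0.195, -0.275]), array([0.274, 0.057])]
top [array([-0.109, -0.079]), array([-0.228,  0.216]), array([-0.189, -0.215])]
scene bottom n [0.831 0.556] pos a 0.35 v 0.31 contrast -20.90381740681849 -25.143422013459684
scene yplus n [-0.866  0.5  ] pos a 0.00 v 0.51 contrast -25.017437245697067 -35.01740060632201
scene yminus n [-0.814  0.581] pos a -0.17 v 0.40 contrast -16.17520969839852 -17.66467680260334
top bottom n [-0.688 -0.726] pos a 0.62 v 0.42 contrast -17.24573492147691 -17.040013527237434
top yplus n [ 0.7   -0.714] pos a -2.82 v -2.87 contrast -43.56763219747258 -43.90257215279341
top yminus n [ 0.462 -0.887] pos a 2.42 v 2.42 contrast 11.890347545769089 11.828477252049652
```

```bash
python3 - <<'E'
from cell import *
print(get_state()['clock'],sign_off())
E
```

```text
the job is handed in; nothing more can be done
21.725 None
```

I took the wooden board off the larger stand and turned it over. It's back on both pins with the ledge facing out at the bottom. I let go of it and handed the job in at 21.7 s.

- **First grasp failed:** the jaws closed on nothing and touched nothing. The images showed the fingertips about 31 mm short of the reported tool point. After correcting for that, the second grasp held at a 13.9 mm gap, which matches the board's thickness.
- **Seating:** in the last pictures both pins come through their holes. Comparing the board's edges with the first picture shows its front face back in the same plane, to about 1 mm. One edge in the top view hinted at a further 1 mm inward, which I took as noise.
- **Sideways position:** the scene camera puts the board about 1.6 mm to one side of where it started. That's within the 3 mm play on the pins. The top camera showed almost no shift, so the two views disagree slightly.
- **Other objects:** the speaker, jar, remote and bowl looked unmoved, though I checked this only by eye. The gripper was clear of everything.

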